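Book out the tagged tin and tip it up to show its base

ROBOT

A 6-joint arm with a two-finger parallel gripper is mounted at the origin on the work surface. World frame = base frame: x ahead of the robot, y to its left, z up, the work surface at z = 0. Lengths are in m, angles in rad, forces in N, time in s.
With the tool pointing down it reaches from about 0.25 to 0.725 m from the base axis. Payload 4 kg.
Tool frame: the origin (TCP) lies midway between the tips of the shut fingers; the grasp point (between the pads) lies 19 mm behind it; z points along the fingers, y is the direction in which the jaws open and shut (so a half turn about z gives the same grasp; the last joint's range is limited). The gripper opens to 85 mm and grips with 20 to 120 N. Pads are 22 mm wide; open, the fingers measure 114 mm over their backs; the gripper's body (76 mm by 85 mm) begins 54 mm behind the grasp point. The pads swing forward as they close: fully open they stand 13 mm farther back than shut.
Start: joints at [-1.202, 0.241, 0.005, 1.335, 0, 1.571], TCP at [0.18, -0.466, 0.231] pointing down, gripper open.
Joint ranges: [-2.72, 2.72], [-1.05, 1.87], [-1.09, 1.28], [-1.99, 2.15], [-1.42, 1.44], [-3.14, 3.14]. Speed limits (rad/s): [2.79, 2.79, 3.14, 3.14, 3.14, 3.14].

INTERFACE

Orientations are given as [roll, pitch, yaw] about the fixed x, y, z axes, in that order (R = Rz(yaw) Ry(pitch) Rx(roll)).
In Python, from plant import manip, eyes gives the robot as it stands. The module is installed in compiled form; this text tells all that it offers.
- The arm moves only by the tool arm_command, never from a script. Its argument "plan" is a list of rows, each an object with "jaw": the finger opening in mm, from 0 to 85.4; "linear": the shift along the tool's x, y, z in units of 25 mm (1.0 is 25 mm), a list of three; "rotation": the turn, a rotation vector about the tool's x, y, z in units of 5 degrees (1.0 is 5 degrees), a list of three. A call has 1 to 8 rows; each row shifts and turns the pose as measured when the row begins, along the tool's axes as they then stand; what a row does not reach is not made up. A row lasts 1/12 s, in which the tool goes at most 41.7 mm and 7.16 degrees, less where a joint would pass 70% of its speed; a pose out of reach is approached as far as the arm can. A call is refused whole if a number of a shift passes 1 or a number of a turn 1, either way. A call with a gripper value outside its range is refused whole. The fingers move at their own pace and stop on an object; the grip force is fixed at half the most. Time passes only in rows, so rows that do not move let the fingers close. It gives the time, the measured TCP pose, the force and the opening at its end, in the units of the state.
- manip.read_state(): the state, without advancing time (a new reading comes with each control period).
- eyes.snapshot(name): name is "side" or "top"; returns a dict with "color" (384x512x3 uint8, red, green, blue), "z_map" (384x512 float32, m along the optical axis (not along the pixel's ray), 0 where there is no reading), "vfov" (degrees; the focal length in pixels is half the picture's height over the tangent of half this angle, whatever the lens; pixels are square), "cx", "cy" (the principal point, pixels), "world_from_camera" (4x4, takes a point from camera to world coordinates). Camera axes: x right, y down, z forward; pixel columns grow to the right and rows downward; lengths in m; the calibration is good to about 2 mm. A picture is of the moment at which its call begins.
- manip.job_done(): hands the job in, once; it reports no verdict.
The state is a dict: "time": time; "joint_positions": joint angles; "qvel": joint speeds; "effort": joint torques, N m; "tcp_pos": TCP position; "tool_rot": TCP orientation; "force": force on the tool from outside, world axes, zero at the start; "wrist_torque": the same for the moment, N m; "finger_gap": finger opening in m.
Only numpy, scipy, OpenCV 4.12 (cv2) and the standard library are available. Lean on these libraries where they do the work, as an engineer would, in place of code of your own. Each camera call takes 0.05 s, during which the arm holds its last target. There are 200 camera calls.

TASK

The tall aluminium tin with the raised tag on its side has to be booked out of the grey well block. Turn it where it stands in its well until the tag points straight at the reader (the square column with a glass band, not the low charging dock), let it be read for a second, then draw the tin out and tip it about 60 degrees from upright so that the stamp on its base can be seen. Finish while still holding it in the gripper like that, still and more than a hand's breadth above the block, and leave everything else where it is.

Things in the scene. Friction and masses are not known exactly. Their poses are not given: they have to be found in the camera images.
- tin: Loose tall aluminium tin in one of the wells: round, 54 mm across, 120 mm high, 0.2 to 0.4 kg. Origin: centre of underside; z up its axis; +x out through its tag, a black plate 20 mm wide, 60 to 123 mm above the underside, 8 mm proud of the side, with a black strap 12 mm wide from the middle of the lid to it. Grip the bare sides, along its y; there is finger room down to the block.
- tin_middle (a point): point on the tin's axis, 60 mm above its underside
- tin_tag (a point): middle of the tag's outer face, 35 mm out from the axis along the tin's +x, 90 mm above the underside
- holder: Grey well block, fixed, 90 x 330 mm, 40 mm high, on a ribbed mat whose top is 3 mm above the cart top. Origin: centre of underside; z up. Three round wells 57 mm across, 30 mm deep (floor 10 mm above the underside) at y = -110, 0 and +110 mm. Tin, short tin and stubby brush stand in them in any order.
- reader: Tag reader, fixed: square grey column 85 mm wide, 115 mm high, with a dark glass band all round (reads on all sides alike), beyond the well block to its left or right. Origin: centre of underside. The tag points at it when, seen from above, the tin's +x points from the tin's axis to this origin.
- reader_window (a point): point on the reader's axis at mid height of the glass band, 55 mm above its underside
- dock: Low battery charging dock, fixed, 90 x 110 mm and 65 mm high, beyond the block on the other side from the reader. Origin: centre of its underside. Leave alone.
- jar: Short aluminium tin without tag, 54 mm across, 67 mm high, standing in another well. Origin: centre of its underside. Leave in place.
- stubby: Stubby bamboo-handled brush standing bristles down in the remaining well, 52 mm across, 100 mm high. Origin: centre of its underside. Leave in place.
- clay_case: Flat red clay bar case, 61 x 96 x 28 mm, lying on the mat beyond the block. Origin: centre of its underside. Leave in place.
- spray_tip: Small stainless spray tip, 32 mm across its foot, 60 mm high, standing on the mat beyond the block. Origin: centre of its underside. Leave in place.
- brush: Long bamboo-handled brush lying on the mat between the block and the robot. Origin: underside near its middle. Leave in place.

How it is judged:
By the outcome, as a careful person would: the job done as asked, in the order asked, and still so for the second after the job is handed in, while the arm keeps its last pose, push and grip.
It also fails if it takes over 42 s, if anything falls off the work surface, if the arm or the gripper's body presses on something with over 40 N, if the wrist force passes 120 N, or if a joint passes its speed limit or range.

## Working session

There is one attempt and no reset: what is moved stays moved. The work goes in short steps, Python scripts to look and compute and a tool call to move; the robot and the scene stay as the last step left them, time stands still between calls to the robot, and variables do not carry over. Pictures are saved under pics/ and viewed, about 8 in all and at most 12, crops included, and the job is handed in when it is done.

Besides the shell and the picture viewer there is one more tool, called after "Call:" as name(argument=value, ...), one argument or row to a line, values as JSON. arm_command: Moves the arm, as the interface text tells. Its arguments: {"type":"object","properties":{"plan":{"type":"array","items":{"type":"object","properties":{"jaw":{"type":"number"},"linear":{"type":"array","items":{"type":"number"}},"rotation":{"type":"array","items":{"type":"number"}}}}}},"required":["plan"]}

```bash
mkdir -p pics; cat > h.py <<'E'
import numpy as np, cv2
from plant import manip, eyes
def snap(n):
    s=eyes.snapshot(n); return s
def cloud(s):
    H,W=s["z_map"].shape; f=H/2/np.tan(np.radians(s["vfov"])/2)
    u,v=np.meshgrid(np.arange(W),np.arange(H)); z=s["z_map"]
    P=np.stack([(u-s["cx"])/f*z,(v-s["cy"])/f*z,z],-1)
    T=s["world_from_camera"]; P=P@T[:3,:3].T+T[:3,3]; P[z==0]=np.nan
    return P
def save(s,fn): cv2.imwrite('pics/'+fn,s["color"][:,:,::-1])
E
python3 - <<'E'
from h import *
print(manip.read_state())
for n in("top","side"):
    s=snap(n); np.save(n+'.npy',s,allow_pickle=True); save(s,n+'0.png'); print(n,s["vfov"],s["cx"],s["cy"],s["world_from_camera"].round(3).tolist(),(s["z_map"]==0).mean())
a=cv2.imread('pics/top0.png');b=cv2.imread('pics/side0.png')
E
```

```text
{'time': 0.0, 'joint_positions': array([-1.20200821e+00,  2.41409745e-01,  3.70950656e-03,  1.33517788e+00,
       -1.59005426e-05,  1.57082885e+00]), 'qvel': array([-0.0007076 ,  0.00056942,  0.00150451,  0.00228614, -0.00076074,
        0.00022681]), 'effort': array([ 4.13234156e-04, -3.72318435e+01,  2.52406597e+01,  1.69592845e-02,
       -1.35096388e-04, -8.45767147e-06]), 'tcp_pos': array([ 0.1800108 , -0.46579593,  0.23040894]), 'tool_rot': array([-3.13951086e+00,  1.59682113e-05,  3.68755629e-01]), 'force': array([0.41380811, 0.08708289, 0.03112614]), 'wrist_torque': array([ 0.00557005, -0.00100882,  0.05147214]), 'finger_gap': 0.08549250755546}
top 53.5932502588372 255.50128136096907 193.45685093208252 [[0.043, -0.975, 0.217, 0.372], [-0.999, -0.042, 0.008, 0.023], [0.001, -0.217, -0.976, 0.919], [0.0, 0.0, 0.0, 1.0]] 0.0038706461588541665
side 53.8265032032629 257.2639056579409 191.0938116923782 [[-0.817, -0.328, 0.474, 0.064], [-0.577, 0.487, -0.656, 0.73], [-0.016, -0.809, -0.587, 0.739], [0.0, 0.0, 0.0, 1.0]] 0.00396728515625
```

View pics/top0.png

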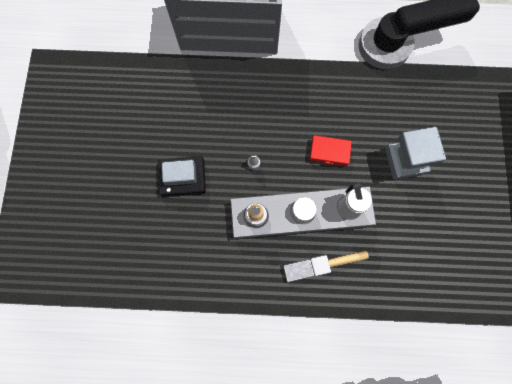

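View pics/side0.png

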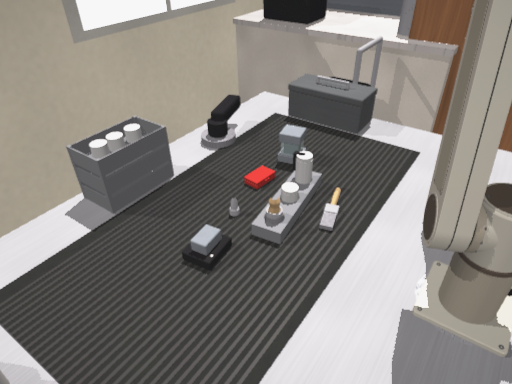

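```bash
python3 - <<'E'
from h import *
s=np.load('top.npy',allow_pickle=True).item(); P=cloud(s); c=s["color"].astype(int)
u,v=np.meshgrid(np.arange(512),np.arange(384))
def rep(n,m):
    q=P[m]; r=cv2.minAreaRect(q[:,:2].astype(np.float32)); cc,rr=cv2.minEnclosingCircle(q[:,:2].astype(np.float32))
    print(n,m.sum(),'med',np.median(q,0).round(4),'rect',np.round(r[0],4),np.round(r[1],4),round(r[2],1),'circ',np.round(cc,4),round(rr,4))
box=lambda a,b,c_,d:(u>a)&(u<b)&(v>c_)&(v<d)
z=P[...,2]
rep('reader',box(380,460,115,190)&(z>.108)&(z<.13))
lid=box(335,385,170,225)&(z>.125)&(z<.15)
rep('tinlid',lid); rep('lid white',lid&(c.min(-1)>120)); rep('lid dark',lid&(c.max(-1)<70))
rep('jar',box(285,325,190,230)&(z>.07)&(z<.09))
rep('stubby',box(235,280,190,235)&(z>.06)&(z<.125))
rep('block',box(220,390,175,245)&(z>.036)&(z<.05))
rep('dock',box(150,215,145,205)&(z>.02)&(z<.09))
rep('mat',box(100,150,80,100))
cv2.imwrite('pics/crop.png',cv2.resize(s["color"][115:235,320:460,::-1],None,fx=5,fy=5,interpolation=cv2.INTER_CUBIC))
E
```

```text
reader 1281 med [ 0.6734 -0.3383  0.1182] rect [ 0.676  -0.3396] [0.0811 0.0803] 12.4 circ [ 0.6755 -0.34  ] 0.0543
tinlid 510 med [ 0.5454 -0.1875  0.1338] rect [ 0.5477 -0.1913] [0.0496 0.0587] 70.9 circ [ 0.5486 -0.1882] 0.0305
lid white 394 med [ 0.5408 -0.1914  0.1334] rect [ 0.5443 -0.1907] [0.0485 0.0505] 47.0 circ [ 0.5446 -0.1899] 0.0264
lid dark 65 med [ 0.5654 -0.1858  0.1363] rect [ 0.5628 -0.1829] [0.0188 0.0331] 84.5 circ [ 0.5627 -0.1856] 0.0171
jar 430 med [ 0.5279 -0.0807  0.0802] rect [ 0.5282 -0.0807] [0.0502 0.0497] 1.1 circ [ 0.5288 -0.081 ] 0.0261
stubby 359 med [0.5106 0.0279 0.072 ] rect [0.5134 0.0279] [0.0467 0.0471] 49.5 circ [0.5141 0.0278] 0.0245
block 3727 med [ 0.5214 -0.0567  0.0434] rect [ 0.5294 -0.0819] [0.0908 0.331 ] 7.6 circ [ 0.5285 -0.0817] 0.1701
dock 1676 med [0.599  0.2075 0.0354] rect [0.6075 0.213 ] [0.0902 0.1107] 7.2 circ [0.6073 0.2128] 0.0684
mat 931 med [nan nan nan] rect [0.8391 0.385 ] [0.055  0.1305] 2.7 circ [0.8372 0.3851] 0.0693
```

View pics/crop.png

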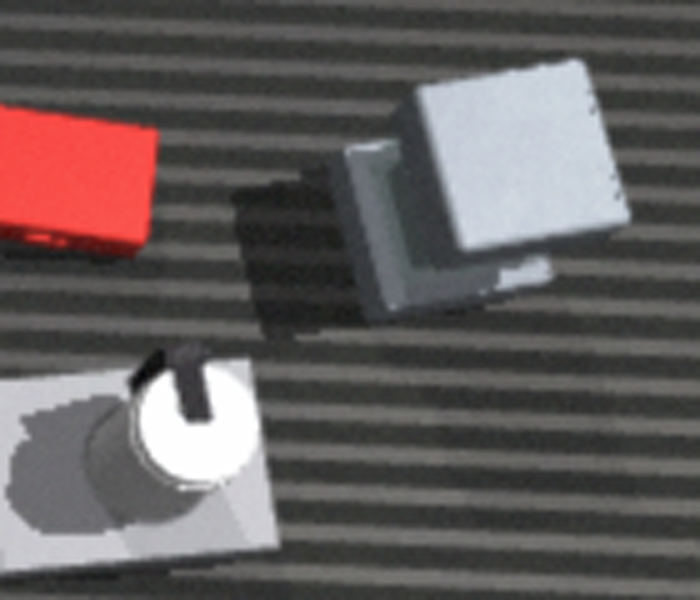

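The tin (top-view px ~(360,200)) is at the block's right end. Its tag points up and slightly left in the image, roughly world +x. The reader is at px ~(424,147) and the dock at (182,176). Next I'll refine the tag azimuth and tin centre using the side view as well.

```bash
cat >> h.py <<'E'
def ray(s,px,z):
    f=192/np.tan(np.radians(s["vfov"])/2); px=np.atleast_2d(px).astype(float)
    d=np.c_[(px[:,0]-s["cx"])/f,(px[:,1]-s["cy"])/f,np.ones(len(px))]
    T=s["world_from_camera"]; d=d@T[:3,:3].T; o=T[:3,3]
    return o+d*((z-o[2])/d[:,2])[:,None]
E
python3 - <<'E'
from h import *
az=lambda d:np.degrees(np.arctan2(d[1],d[0])).round(1)
t=np.load('top.npy',allow_pickle=True).item(); s=np.load('side.npy',allow_pickle=True).item()
o=ray(t,[((189.5)/5+319.5,349.5/5+114.5),(198.5/5+319.5,417.5/5+114.5)],.136); print('strap',o.round(4),az(o[0]-o[1]))
Pt,Ps=cloud(t),cloud(s)
for n,d,P in(('top',t,Pt),('side',s,Ps)):
    c=d["color"].astype(int); x,y,z=P[...,0],P[...,1],P[...,2]
    near=np.hypot(x-.544,y+.1905)<.042
    w=near&(z>.129)&(z<.14)&(c.min(-1)>120); 
    cnt=np.argwhere(w)[:,::-1]
    q=ray(d,cnt,.133)[:,:2].astype(np.float32)
    h=cv2.convexHull(q)[:,0]; e=cv2.fitEllipse(h); print(n,'lid',len(q),np.round(e[0],4),np.round(e[1],4))
    dk=near&(z>.128)&(z<.145)&(c.max(-1)<90)
    q=P[dk][:,:2]; m=q.mean(0); ev=np.linalg.svd(q-m)[2][0]; print(' dark',len(q),m.round(4),'pca',az(ev),'from ctr',az(m-e[0]))
    tag=near&(z>.075)&(z<.12)&(c.max(-1)<70)
    q=P[tag][:,:2]; m=np.median(q,0) if len(q) else None
    if len(q): print(' tagface',len(q),m.round(4),az(m-np.array(e[0])))
    r=(np.hypot(x-.676,y+.34)<.07)&(z>.112)&(z<.124); q=P[r][:,:2].astype(np.float32)
    R=cv2.minAreaRect(q); print(' reader',len(q),np.round(R[0],4),np.round(R[1],4),round(R[2],1))
    # body side of tin
    b=near&(z>.05)&(z<.12)&(c.min(-1)>100); q=P[b]; 
    if len(q)>10:
        A=np.c_[2*q[:,:2],np.ones(len(q))]; sol=np.linalg.lstsq(A,(q[:,:2]**2).sum(1),rcond=None)[0]; print(' bodyfit',len(q),sol[:2].round(4),np.sqrt(sol[2]+sol[0]**2+sol[1]**2).round(4))
E
```

```text
strap [[ 0.5753 -0.1861  0.136 ]
 [ 0.546  -0.1895  0.136 ]] 6.5
top lid 380 [ 0.5441 -0.1901] [0.0493 0.0514]
 dark 100 [ 0.5645 -0.1853] pca -169.9 from ctr 13.0
 tagface 18 [ 0.5719 -0.1748] 28.8
 reader 1241 [ 0.6761 -0.3399] [0.0811 0.0798] 12.4
 bodyfit 51 [ 0.5445 -0.1904] 0.0266
side lid 94 [ 0.5402 -0.1829] [0.0492 0.0523]
 dark 24 [ 0.5665 -0.1835] pca -170.0 from ctr -1.3
 tagface 24 [ 0.5724 -0.1742] 15.1
 reader 241 [ 0.6735 -0.3379] [0.0801 0.0811] 13.0
 bodyfit 314 [ 0.5427 -0.1882] 0.0255
```

Call:
arm_command(
  plan=[
    {"jaw": 85,"linear": [0,0,-1],"rotation": [0,0,1]},
    {"jaw": 85,"linear": [0,0,0],"rotation": [0,0,1]},
  ],
)

```text
time: 0.27
tcp_pos: [0.1795, -0.4644, 0.254]
tool_rot: [-3.134, 0.001, 0.189]
force: [-0.5, -0.9, 0.9]
finger_gap: 0.0853
```

```bash
python3 -c "
from h import *
s=manip.read_state();print(s['joint_positions'],s['tcp_pos'],s['tool_rot'])"
```

```text
[-1.20199187e+00  2.33822821e-01  5.52339048e-02  1.39974481e+00
 -1.37169072e-05  1.75093185e+00] [ 0.17946772 -0.46436629  0.25403174] [-3.13417966e+00  1.36390535e-03  1.88674047e-01]
```

```bash
cat >> h.py <<'E'
def strap(s,ctr,zl=.135,r0=.004,r1=.023):
    # darkness-weighted strap direction from lid centre
    f=4; H,W=s["z_map"].shape
    g=cv2.resize(cv2.cvtColor(s["color"],cv2.COLOR_RGB2GRAY),None,fx=f,fy=f,interpolation=cv2.INTER_LINEAR).astype(float)
    u,v=np.meshgrid(np.arange(W*f),np.arange(H*f)); 
    q=ray(s,np.c_[((u+.5)/f-.5).ravel(),((v+.5)/f-.5).ravel()],zl)[:,:2]-ctr
    r=np.hypot(*q.T); m=(r>r0)&(r<r1); w=np.clip(200-g.ravel()[m],0,120)/120; q=q[m]; r=r[m]
    mean=(q*w[:,None]).sum(0)/w.sum()
    C=((q-mean)*w[:,None]).T@(q-mean); e=np.linalg.eigh(C)[1][:,1]; e*=np.sign(e@mean)
    a=lambda d:round(float(np.degrees(np.arctan2(d[1],d[0]))),1)
    un=(q/r[:,None]*w[:,None]).sum(0)
    return dict(mean=(mean*1e3).round(1),area_mm2=None,pca=a(e),from_ctr=a(mean),unit=a(un))
E
python3 - <<'E'
from h import *
t=np.load('top.npy',allow_pickle=True).item()
for r1 in(.019,.022,.025): print(strap(t,[.5443,-.1903],r1=r1))
s=np.load('side.npy',allow_pickle=True).item()
print(strap(s,[.5425,-.1885],r1=.022))
E
```

```text
{'mean': array([10.3,  2.6]), 'area_mm2': None, 'pca': 10.6, 'from_ctr': 14.0, 'unit': 14.1}
{'mean': array([11.9,  2.9]), 'area_mm2': None, 'pca': 11.0, 'from_ctr': 13.7, 'unit': 13.9}
{'mean': array([13.5,  3.2]), 'area_mm2': None, 'pca': 11.1, 'from_ctr': 13.3, 'unit': 13.6}
{'mean': array([12.2,  2.7]), 'area_mm2': None, 'pca': 16.3, 'from_ctr': 12.6, 'unit': 12.2}
```

Call:
arm_command(
  plan=[
    {"jaw": 85,"linear": [0,0,-1],"rotation": [0,0,-1]},
    {"jaw": 85,"linear": [0,0,-0.5],"rotation": [0,0,-1]},
    {"jaw": 85,"linear": [0.5,-0.8,0],"rotation": [0,0,-1]},
    {"jaw": 85,"linear": [0.5,-0.8,0],"rotation": [0,0,-1]},
    {"jaw": 85,"linear": [0.5,-0.8,0],"rotation": [0,0,-1]},
    {"jaw": 85,"linear": [0.5,-0.8,0],"rotation": [0,0,-1]},
    {"jaw": 85,"linear": [0.5,-0.8,0],"rotation": [0,0,-1]},
    {"jaw": 85,"linear": [0.5,-0.8,0],"rotation": [0,0,-1]},
  ],
)

```text
time: 0.93
tcp_pos: [0.1741, -0.3208, 0.2891]
tool_rot: [-3.125, -0.01, 0.912]
force: [-0.6, 0.1, 0.6]
finger_gap: 0.0849
```

Call:
arm_command(
  plan=[
    {"jaw": 85,"linear": [0.35,0.45,0],"rotation": [0,0,-1]},
    {"jaw": 85,"linear": [0.35,0.45,0],"rotation": [0,0,-1]},
    {"jaw": 85,"linear": [0.35,0.45,0],"rotation": [0,0,-1]},
    {"jaw": 85,"linear": [0.35,0.45,0],"rotation": [0,0,-1]},
    {"jaw": 85,"linear": [0.35,0.45,0],"rotation": [0,0,-1]},
    {"jaw": 85,"linear": [0.35,0.45,0],"rotation": [0,0,-1]},
    {"jaw": 85,"linear": [0.35,0.45,0],"rotation": [0,0,-1]},
    {"jaw": 85,"linear": [0.35,0.45,0],"rotation": [0,0,-1]},
  ],
)

```text
time: 1.6
tcp_pos: [0.279, -0.277, 0.2871]
tool_rot: [-3.132, -0.024, 1.643]
force: [-0.0, -0.5, 0.5]
finger_gap: 0.0849
```

Call:
arm_command(
  plan=[
    {"jaw": 85,"linear": [0,0.55,0],"rotation": [0,0,-1]},
    {"jaw": 85,"linear": [0,0.55,0],"rotation": [0,0,-1]},
    {"jaw": 85,"linear": [0,0.55,0],"rotation": [0,0,-1]},
    {"jaw": 85,"linear": [0,0.55,0],"rotation": [0,0,-1]},
    {"jaw": 85,"linear": [0,0.55,0],"rotation": [0,0,-1]},
    {"jaw": 85,"linear": [0,0.55,0],"rotation": [0,0,-1]},
    {"jaw": 85,"linear": [0,0.55,0],"rotation": [0,0,-1]},
    {"jaw": 85,"linear": [0,0.55,0],"rotation": [0,0,-1]},
  ],
)

```text
time: 2.27
tcp_pos: [0.3815, -0.2314, 0.283]
tool_rot: [3.134, -0.033, 2.378]
force: [0.2, -0.5, -0.6]
finger_gap: 0.0852
```

Call:
arm_command(
  plan=[
    {"jaw": 85,"linear": [-0.4,0.4,0],"rotation": [0,0,-1]},
    {"jaw": 85,"linear": [-0.4,0.4,0],"rotation": [0,0,-1]},
    {"jaw": 85,"linear": [-0.4,0.4,0],"rotation": [0,0,-1]},
    {"jaw": 85,"linear": [-0.4,0.4,0],"rotation": [0,0,-1]},
    {"jaw": 85,"linear": [-0.4,0.4,0],"rotation": [0,0,-1]},
    {"jaw": 85,"linear": [-0.4,0.4,0],"rotation": [0,0,-1]},
    {"jaw": 85,"linear": [-0.4,0.4,0],"rotation": [0,0,-1]},
    {"jaw": 85,"linear": [-0.4,0.4,0],"rotation": [0,0,-1]},
  ],
)

```text
time: 2.93
tcp_pos: [0.4883, -0.1904, 0.2773]
tool_rot: [3.11, -0.029, 3.113]
force: [0.9, 0.1, -0.3]
finger_gap: 0.0849
```

```bash
cat >> h.py <<'E'
from scipy.spatial.transform import Rotation as Ro
def need(pos,yaw=None,R=None):
    s=manip.read_state(); Rc=Ro.from_euler('xyz',s['tool_rot'])
    Rt=R if R is not None else Ro.from_euler('xyz',[np.pi,0,np.radians(yaw)])
    l=Rc.inv().apply(np.array(pos)-s['tcp_pos'])/.025; r=np.degrees((Rc.inv()*Rt).as_rotvec())/5
    print('t',round(s['time'],2),'pos',s['tcp_pos'].round(4),'lin',l.round(3),'rot',r.round(3),'F',s['force'].round(1),'gap',round(s['finger_gap'],4),'q',s['joint_positions'].round(2))
E
python3 -c "
from h import *
need([.5443,-.1903,.2],192)"
```

```text
t 2.93 pos [ 0.4883 -0.1904  0.2773] lin [-2.325 -0.027  3.026] rot [ 0.394 -0.286 -2.73 ] F [ 0.9  0.1 -0.3] gap 0.0849 q [-0.38  0.31  0.21  1.51  0.02 -0.35]
```

Call:
arm_command(
  plan=[
    {"jaw": 85,"linear": [-0.7,0,0],"rotation": [0.13,-0.1,-0.9]},
    {"jaw": 85,"linear": [-0.7,0,0],"rotation": [0.13,-0.1,-0.9]},
    {"jaw": 85,"linear": [-0.7,-0.1,0.7],"rotation": [0.13,-0.1,-0.9]},
    {"jaw": 85,"linear": [-0.2,0,0.8],"rotation": [0,0,0]},
    {"jaw": 85,"linear": [0,0,0.8],"rotation": [0,0,0]},
    {"jaw": 85,"linear": [0,0,0],"rotation": [0,0,0]},
  ],
)

```text
time: 3.43
tcp_pos: [0.5504, -0.1856, 0.214]
tool_rot: [3.141, 0.0, -2.915]
force: [-1.0, 0.2, -0.7]
finger_gap: 0.0851
```

```bash
python3 -c "
from h import *
need([.5443,-.1903,.16],192)
s=snap('top');save(s,'a.png')
d=snap('side');save(d,'b.png')
cv2.imwrite('pics/ab.png',np.vstack([cv2.resize(cv2.imread('pics/a.png')[130:250,300:460],None,fx=4,fy=4)[:300],cv2.resize(cv2.imread('pics/b.png')[120:220,220:380],None,fx=4,fy=4)[:300]]))"
```

```text
t 3.43 pos [ 0.5504 -0.1856  0.214 ] lin [ 0.282 -0.13   2.158] rot [0.01  0.004 0.201] F [-1.   0.2 -0.7] gap 0.0851 q [-0.33  0.41  0.2   1.36  0.   -0.55]
```

View pics/ab.png

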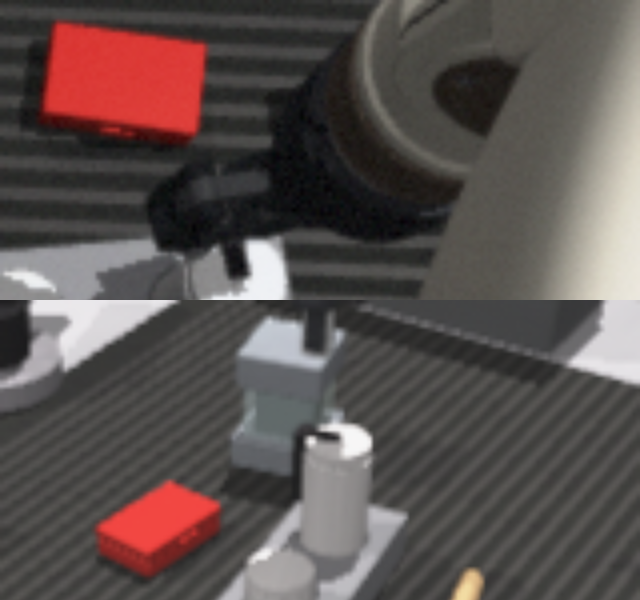

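The top view shows the open fingers above the tin (tin lid at crop px ~(225,265)). The side view shows the tag on the tin's far side and the way down clear. Aligning, then descending.

Call:
arm_command(
  plan=[
    {"jaw": 85,"linear": [0.3,-0.15,0.6],"rotation": [0,0,0.2]},
    {"jaw": 85,"linear": [0,0,0.7],"rotation": [0,0,0]},
    {"jaw": 85,"linear": [0,0,0.6],"rotation": [0,0,0]},
    {"jaw": 85,"linear": [0,0,0],"rotation": [0,0,0]},
  ],
)

```text
time: 3.87
tcp_pos: [0.5482, -0.1938, 0.1766]
tool_rot: [-3.134, 0.014, -2.935]
force: [-1.2, -0.3, -0.6]
finger_gap: 0.085
```

```bash
python3 -c "
from h import *
need([.5443,-.1903,.076],192)"
```

```text
t 3.87 pos [ 0.5482 -0.1938  0.1766] lin [0.181 0.201 4.02 ] rot [-0.091  0.166 -0.031] F [-1.2 -0.3 -0.6] gap 0.085 q [-0.34  0.42  0.11  1.25  0.   -0.55]
```

Call:
arm_command(
  plan=[
    {"jaw": 85,"linear": [0.2,0.2,0],"rotation": [-0.1,0.15,0]},
    {"jaw": 85,"linear": [0,0,0],"rotation": [0,0,0]},
    {"jaw": 85,"linear": [0,0,0.5],"rotation": [0,0,0]},
    {"jaw": 85,"linear": [0,0,0.5],"rotation": [0,0,0]},
  ],
)

```text
time: 4.2
tcp_pos: [0.5458, -0.1915, 0.1608]
tool_rot: [-3.136, 0.012, -2.936]
force: [1.2, -0.1, -0.7]
finger_gap: 0.0852
```

```bash
python3 -c "
from h import *
need([.5443,-.1903,.076],192)"
```

```text
t 4.2 pos [ 0.5458 -0.1915  0.1608] lin [0.09  0.08  3.391] rot [-0.064  0.139 -0.043] F [ 1.2 -0.1 -0.7] gap 0.0852 q [-0.34  0.42  0.08  1.21  0.   -0.54]
```

Call:
arm_command(
  plan=[
    {"jaw": 85,"linear": [0.1,0.1,0.6],"rotation": [-0.1,0.2,0]},
    {"jaw": 85,"linear": [0,0,0.6],"rotation": [0,0.05,0]},
    {"jaw": 85,"linear": [0,0,0.6],"rotation": [0,0.05,0]},
    {"jaw": 85,"linear": [0,0,0.4],"rotation": [0,0,0]},
    {"jaw": 85,"linear": [0,0,0],"rotation": [0,0,0]},
  ],
)

```text
time: 4.62
tcp_pos: [0.5447, -0.1899, 0.1073]
tool_rot: [3.14, -0.011, -2.936]
force: [-1.3, -0.0, -0.5]
finger_gap: 0.0849
```

```bash
python3 -c "
from h import *
need([.5443,-.1903,.076],192)"
```

```text
t 4.62 pos [ 0.5447 -0.1899  0.1073] lin [ 0.006 -0.012  1.253] rot [ 0.014 -0.13  -0.043] F [-1.3 -0.  -0.5] gap 0.0849 q [-0.33  0.48  0.02  1.12 -0.   -0.54]
```

Call:
arm_command(
  plan=[
    {"jaw": 85,"linear": [0,0,0.5],"rotation": [0,-0.15,0]},
    {"jaw": 85,"linear": [0,0,0.4],"rotation": [0,0,0]},
    {"jaw": 85,"linear": [0,0,0.3],"rotation": [0,0,0]},
    {"jaw": 85,"linear": [0,0,0],"rotation": [0,0,0]},
    {"jaw": 85,"linear": [0,0,0],"rotation": [0,0,0]},
  ],
)

```text
time: 5.03
tcp_pos: [0.5464, -0.1903, 0.0784]
tool_rot: [-3.141, 0.004, -2.936]
force: [0.2, -0.3, -0.1]
finger_gap: 0.085
```

```bash
python3 -c "
from h import *
need([.5443,-.1903,.076],192)
s=snap('side');save(s,'c.png')
P=cloud(s);c=s['color'].astype(int)
d=np.hypot(P[...,0]-.544,P[...,1]+.19)<.04
b=d&(P[...,2]>.05)&(P[...,2]<.08)&(c.min(-1)>90);q=P[b];A=np.c_[2*q[:,:2],np.ones(len(q))];o=np.linalg.lstsq(A,(q[:,:2]**2).sum(1),rcond=None)[0];print(len(q),o[:2])
cv2.imwrite('pics/c2.png',cv2.resize(cv2.imread('pics/c.png')[120:240,220:380],None,fx=4,fy=4))"
```

```text
t 5.03 pos [ 0.5464 -0.1903  0.0784] lin [0.085 0.017 0.094] rot [-0.001  0.045 -0.04 ] F [ 0.2 -0.3 -0.1] gap 0.085 q [-0.34  0.5  -0.03  1.04  0.   -0.54]
119 [ 0.54282351 -0.18786802]
```

View pics/c2.png

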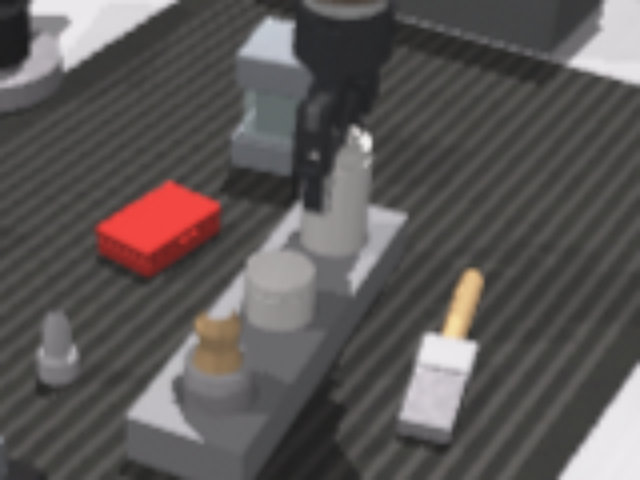

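Fingers straddle the tin (side view px ~(315,170)). A small x trim, then close.

Call:
arm_command(
  plan=[
    {"jaw": 85,"linear": [0.1,0,0.05],"rotation": [0,0.05,0]},
    {"jaw": 85,"linear": [0,0,0],"rotation": [0,0,0]},
  ],
)

```text
time: 5.25
tcp_pos: [0.5445, -0.191, 0.0781]
tool_rot: [-3.141, 0.0, -2.935]
force: [-0.2, 0.0, -0.2]
finger_gap: 0.0852
```

Call:
arm_command(
  plan=[
    {"jaw": 40,"linear": [0,0,0],"rotation": [0,0,0]},
    {"jaw": 40,"linear": [0,0,0],"rotation": [0,0,0]},
    {"jaw": 40,"linear": [0,0,0],"rotation": [0,0,0]},
    {"jaw": 40,"linear": [0,0,0],"rotation": [0,0,0]},
  ],
)

```text
time: 5.58
tcp_pos: [0.5455, -0.1912, 0.0798]
tool_rot: [-3.14, 0.003, -2.935]
force: [0.4, 0.1, -1.4]
finger_gap: 0.0527
```

Call:
arm_command(
  plan=[
    {"jaw": 40,"linear": [0,0,0],"rotation": [0,0,0]},
    {"jaw": 40,"linear": [0,0,0],"rotation": [0,0,0]},
    {"jaw": 40,"linear": [0,0,0],"rotation": [0,0,0]},
  ],
)

```text
time: 5.83
tcp_pos: [0.5453, -0.1911, 0.0797]
tool_rot: [-3.14, 0.002, -2.935]
force: [-0.5, -0.6, 0.5]
finger_gap: 0.0528
```

```bash
python3 -c "
from h import *
need([.5437,-.1893,.078],132)"
```

```text
t 5.83 pos [ 0.5453 -0.1911  0.0797] lin [0.048 0.084 0.067] rot [-4.0000e-03  3.7000e-02  1.1963e+01] F [-0.5 -0.6  0.5] gap 0.0528 q [-0.34  0.5  -0.03  1.04 -0.   -0.54]
```

Call:
arm_command(
  plan=[
    {"jaw": 40,"linear": [0,0,0],"rotation": [0,0,0.6]},
    {"jaw": 40,"linear": [0,0,0],"rotation": [0,0,0.6]},
    {"jaw": 40,"linear": [0,0,0],"rotation": [0,0,0.6]},
    {"jaw": 40,"linear": [0,0,0],"rotation": [0,0,0.6]},
  ],
)

```text
time: 6.17
tcp_pos: [0.5464, -0.1916, 0.0797]
tool_rot: [-3.139, 0.005, 3.13]
force: [-0.4, -0.3, -1.1]
finger_gap: 0.0529
```

```bash
python3 -c "
from h import *
need([.5453,-.1911,.0797],131.3)"
```

```text
t 6.17 pos [ 0.5464 -0.1916  0.0797] lin [ 0.045  0.02  -0.001] rot [-1.000e-03  6.400e-02  9.605e+00] F [-0.4 -0.3 -1.1] gap 0.0529 q [-0.34  0.5  -0.03  1.04 -0.   -0.33]
```

Call:
arm_command(
  plan=[
    {"jaw": 40,"linear": [0.05,0.02,0],"rotation": [0,0.06,0.7]},
    {"jaw": 40,"linear": [0,0,0],"rotation": [0,0,0.7]},
    {"jaw": 40,"linear": [0,0,0],"rotation": [0,0,0.7]},
    {"jaw": 40,"linear": [0,0,0],"rotation": [0,0,0.7]},
    {"jaw": 40,"linear": [0,0,0],"rotation": [0,0,0.7]},
    {"jaw": 40,"linear": [0,0,0],"rotation": [0,0,0.7]},
  ],
)

```text
time: 6.67
tcp_pos: [0.5463, -0.1916, 0.0796]
tool_rot: [-3.139, 0.003, 2.745]
force: [-1.3, 0.0, -0.3]
finger_gap: 0.053
```

```bash
python3 -c "
from h import *
need([.5453,-.1911,.0797],131.3)"
```

```text
t 6.67 pos [ 0.5463 -0.1916  0.0796] lin [ 0.044  0.004 -0.002] rot [-0.022  0.035  5.198] F [-1.3  0.  -0.3] gap 0.053 q [-0.34  0.5  -0.03  1.04 -0.    0.06]
```

Call:
arm_command(
  plan=[
    {"jaw": 40,"linear": [0.05,0,0],"rotation": [0,0.04,0.7]},
    {"jaw": 40,"linear": [0,0,0],"rotation": [0,0,0.7]},
    {"jaw": 40,"linear": [0,0,0],"rotation": [0,0,0.7]},
    {"jaw": 40,"linear": [0,0,0],"rotation": [0,0,0.7]},
    {"jaw": 40,"linear": [0,0,0],"rotation": [0,0,0.7]},
    {"jaw": 40,"linear": [0,0,0],"rotation": [0,0,0.7]},
    {"jaw": 40,"linear": [0,0,0],"rotation": [0,0,0.6]},
  ],
)

```text
time: 7.25
tcp_pos: [0.5457, -0.1922, 0.0796]
tool_rot: [-3.138, 0.002, 2.305]
force: [-0.6, -0.4, 0.1]
finger_gap: 0.0526
```

```bash
python3 -c "
from h import *
need([.5453,-.1911,.0797],131.3)
s=snap('top');save(s,'d.png')
d=snap('side');save(d,'e.png')
cv2.imwrite('pics/de.png',np.vstack([cv2.resize(cv2.imread('pics/d.png')[150:225,300:460],None,fx=4,fy=4),cv2.resize(cv2.imread('pics/e.png')[135:210,220:380],None,fx=4,fy=4)]))"
```

```text
t 7.25 pos [ 0.5457 -0.1922  0.0796] lin [ 0.042  0.018 -0.004] rot [-0.043  0.028  0.149] F [-0.6 -0.4  0.1] gap 0.0526 q [-0.34  0.5  -0.03  1.04 -0.    0.5 ]
```

View pics/de.png

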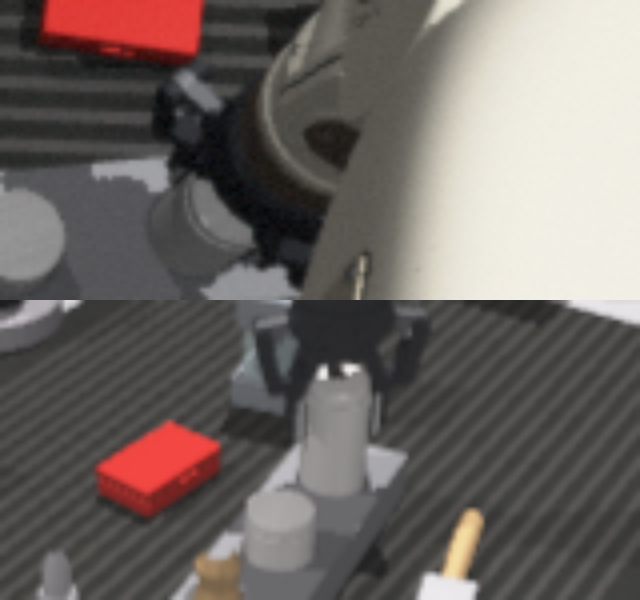

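Tag hidden by the gripper in both views (side view: fingers at px ~(300,390),(375,390)). I'll release, rise and swing aside to measure the tag angle.

Call:
arm_command(
  plan=[
    {"jaw": 85,"linear": [0,0,0],"rotation": [0,0,0]},
    {"jaw": 85,"linear": [0,0,0],"rotation": [0,0,0]},
    {"jaw": 85,"linear": [0,0,0],"rotation": [0,0,0]},
    {"jaw": 85,"linear": [0,0,0],"rotation": [0,0,0]},
    {"jaw": 85,"linear": [0,0,-0.6],"rotation": [0,0,0]},
    {"jaw": 85,"linear": [0,0,-0.8],"rotation": [0,0,0]},
    {"jaw": 85,"linear": [0,0,-1],"rotation": [0,0,0]},
    {"jaw": 85,"linear": [0,0,-1],"rotation": [0,0,0]},
  ],
)

```text
time: 8.02
tcp_pos: [0.5412, -0.19, 0.1601]
tool_rot: [-3.131, -0.012, 2.313]
force: [0.6, -0.2, -0.2]
finger_gap: 0.0847
```

Call:
arm_command(
  plan=[
    {"jaw": 85,"linear": [0,0,-1],"rotation": [0,0,0]},
    {"jaw": 85,"linear": [0,0,-1],"rotation": [0,0,0]},
    {"jaw": 85,"linear": [-0.5,-0.5,-0.5],"rotation": [0,0,0]},
    {"jaw": 85,"linear": [-0.75,-0.7,0],"rotation": [0,0,0]},
    {"jaw": 85,"linear": [-0.75,-0.7,0],"rotation": [0,0,0]},
    {"jaw": 85,"linear": [-0.75,-0.7,0],"rotation": [0,0,0]},
    {"jaw": 85,"linear": [-0.75,-0.7,0],"rotation": [0,0,0]},
    {"jaw": 85,"linear": [-0.75,-0.7,0],"rotation": [0,0,0]},
  ],
)

```text
time: 8.68
tcp_pos: [0.5459, -0.3363, 0.2368]
tool_rot: [-3.14, 0.003, 2.328]
force: [0.7, 0.5, 0.5]
finger_gap: 0.0852
```

```bash
python3 -c "
from h import *
need([.5453,-.1911,.2],131.3)
s=snap('top');save(s,'f.png');np.save('top2.npy',s,allow_pickle=True)
d=snap('side');save(d,'g.png');np.save('side2.npy',d,allow_pickle=True)
for c in ([.5443,-.1903],[.5453,-.1911]):
  for r1 in (.019,.023): print(strap(s,c,r1=r1))
print(strap(d,[.5425,-.1885],r1=.022))
cv2.imwrite('pics/fg.png',np.vstack([cv2.resize(cv2.imread('pics/f.png')[165:240,310:430],None,fx=5,fy=5,interpolation=2)[:300],cv2.resize(cv2.imread('pics/g.png')[145:205,250:370],None,fx=5,fy=5,interpolation=2)[:300]]))"
```

```text
t 8.68 pos [ 0.5459 -0.3363  0.2368] lin [4.237 3.977 1.453] rot [-0.017  0.033  0.423] F [0.7 0.5 0.5] gap 0.0852 q [-0.55  0.53  0.45  1.49 -0.    0.26]
{'mean': array([ 3.6, -6.2]), 'area_mm2': None, 'pca': -19.8, 'from_ctr': -59.8, 'unit': -59.0}
{'mean': array([ 3.2, -7.1]), 'area_mm2': None, 'pca': -24.5, 'from_ctr': -66.1, 'unit': -63.3}
{'mean': array([ 3.5, -6.1]), 'area_mm2': None, 'pca': -19.1, 'from_ctr': -60.1, 'unit': -59.1}
{'mean': array([ 3.3, -7.3]), 'area_mm2': None, 'pca': -23.8, 'from_ctr': -65.4, 'unit': -62.9}
{'mean': array([ 1.3, -6.7]), 'area_mm2': None, 'pca': -23.9, 'from_ctr': -79.3, 'unit': -73.1}
```

View pics/fg.png

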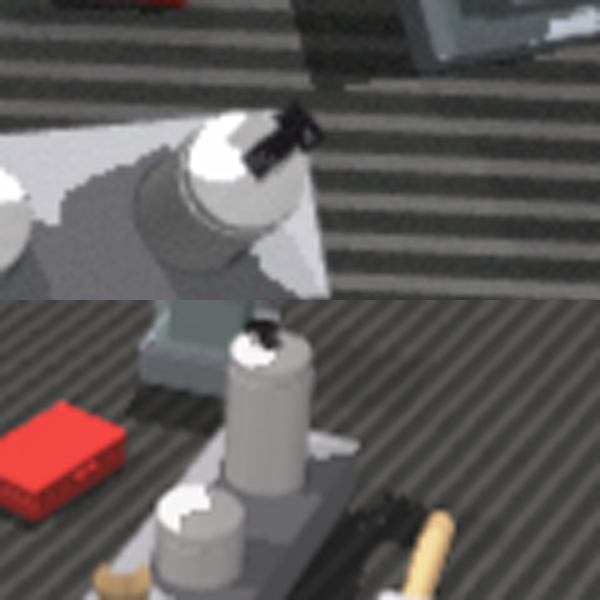

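The strap is clearly visible in the top crop, from (258,165) to (305,125), pointing toward the reader. Gripper shadow upset the darkness weighting, so I'll redo it with a strict black mask.

```bash
python3 - <<'E'
from h import *
a=lambda d:np.degrees(np.arctan2(d[1],d[0])).round(1)
for n,bx in(('top2',(355,376,184,202)),('top',(340,365,170,200))):
    s=np.load(n+'.npy',allow_pickle=True).item()
    f=4; g=cv2.resize(s["color"].max(-1),None,fx=f,fy=f,interpolation=cv2.INTER_CUBIC)
    P=cloud(s); 
    for th in (60,80):
        m=g<th; m[:bx[2]*f]=0;m[bx[3]*f:]=0;m[:,:bx[0]*f]=0;m[:,bx[1]*f:]=0
        vv,uu=np.nonzero(m); q=ray(s,np.c_[(uu+.5)/f-.5,(vv+.5)/f-.5],.136)[:,:2]
        c=np.array([.5443,-.1903]); r=np.hypot(*(q-c).T)
        for r1 in(.021,.027,.034):
            k=q[r<r1].astype(np.float32)
            if len(k)<20: continue
            vx=cv2.fitLine(k,cv2.DIST_HUBER,0,.01,.01).ravel(); d=vx[:2]*np.sign(vx[:2]@(k.mean(0)-c)); mn=k.mean(0)-c
            print(n,th,r1,len(k),'line',a(d),'ctr',a(mn),'offset mm',round(float((d[0]*mn[1]-d[1]*mn[0])*1e3),2))
s=np.load('top2.npy',allow_pickle=True).item()
# lid centre from visible bright+grey ellipse: hand-picked crop edges -> use depth
P=cloud(s); m=(np.hypot(P[...,0]-.544,P[...,1]+.19)<.04)&(P[...,2]>.129)&(P[...,2]<.1345)
q=P[m][:,:2].astype(np.float32); print('lid',len(q),cv2.minEnclosingCircle(q),cv2.fitEllipse(cv2.convexHull(q))[:2])
E
```

```text
top2 60 0.021 529 line -39.2 ctr -45.0 offset mm -1.28
top2 60 0.027 798 line -44.9 ctr -46.2 offset mm -0.36
top2 60 0.034 1654 line 41.8 ctr -41.1 offset mm -21.7
top2 80 0.021 731 line -47.5 ctr -44.6 offset mm 0.57
top2 80 0.027 1053 line -51.8 ctr -47.1 offset mm 1.22
top2 80 0.034 2228 line 47.0 ctr -40.4 offset mm -20.78
top 60 0.021 114 line 9.0 ctr 19.2 offset mm 1.89
top 60 0.027 131 line 8.6 ctr 19.6 offset mm 2.35
top 60 0.034 632 line 112.2 ctr 33.9 offset mm -24.67
top 80 0.021 623 line 12.2 ctr 15.0 offset mm 0.54
top 80 0.027 885 line 13.3 ctr 14.7 offset mm 0.38
top 80 0.034 1788 line 109.5 ctr 21.5 offset mm -21.57
lid 297 ((0.5474305152893066, -0.1916467845439911), 0.02822239324450493) ((0.546623706817627, -0.19075876474380493), (0.04850016161799431, 0.05505313351750374))
```

Tag is at about −46.5° and the reader bearing is −48.7°, so it needs about 2° more. Going back to re-grip.

Call:
arm_command(
  plan=[
    {"jaw": 85,"linear": [0.7,0.66,0],"rotation": [0,0,0.1]},
    {"jaw": 85,"linear": [0.7,0.66,0],"rotation": [0,0,0.1]},
    {"jaw": 85,"linear": [0.7,0.66,0],"rotation": [0,0,0]},
    {"jaw": 85,"linear": [0.7,0.66,0],"rotation": [0,0,0]},
    {"jaw": 85,"linear": [0.6,0.6,0.6],"rotation": [0,0,0]},
    {"jaw": 85,"linear": [0.4,0.4,0.6],"rotation": [0,0,0]},
    {"jaw": 85,"linear": [0,0,0],"rotation": [0,0,0]},
  ],
)

```text
time: 9.37
tcp_pos: [0.5478, -0.2031, 0.2033]
tool_rot: [-3.141, 0.002, 2.301]
force: [-0.6, 0.5, -0.4]
finger_gap: 0.0854
```

```bash
python3 -c "
from h import *
need([.5453,-.1912,.079],132)"
```

```text
t 9.37 pos [ 0.5478 -0.2031  0.2033] lin [0.431 0.243 4.97 ] rot [-0.005  0.024 -0.032] F [-0.6  0.5 -0.4] gap 0.0854 q [-0.35  0.42  0.19  1.34 -0.    0.49]
```

Call:
arm_command(
  plan=[
    {"jaw": 85,"linear": [0.45,0.25,0],"rotation": [0,0,0]},
    {"jaw": 85,"linear": [0,0,0],"rotation": [0,0,0]},
    {"jaw": 85,"linear": [0,0,0.6],"rotation": [0,0,0]},
    {"jaw": 85,"linear": [0,0,0.6],"rotation": [0,0,0]},
    {"jaw": 85,"linear": [0,0,0],"rotation": [0,0,0]},
  ],
)

```text
time: 9.78
tcp_pos: [0.5461, -0.1901, 0.1756]
tool_rot: [3.141, 0.007, 2.306]
force: [0.3, -0.4, -0.2]
finger_gap: 0.0849
```

```bash
python3 -c "
from h import *
need([.5453,-.1912,.079],132)"
```

```text
t 9.78 pos [ 0.5461 -0.1901  0.1756] lin [ 0.015 -0.055  3.866] rot [0.004 0.076 0.022] F [ 0.3 -0.4 -0.2] gap 0.0849 q [-0.33  0.42  0.11  1.26 -0.    0.5 ]
```

Call:
arm_command(
  plan=[
    {"jaw": 85,"linear": [0,-0.05,0.6],"rotation": [0,0.08,0]},
    {"jaw": 85,"linear": [0,0,0.6],"rotation": [0,0,0]},
    {"jaw": 85,"linear": [0,0,0.6],"rotation": [0,0,0]},
    {"jaw": 85,"linear": [0,0,0.4],"rotation": [0,0,0]},
    {"jaw": 85,"linear": [0,0,0],"rotation": [0,0,0]},
    {"jaw": 85,"linear": [0,0,0],"rotation": [0,0,0]},
  ],
)

```text
time: 10.28
tcp_pos: [0.5486, -0.1967, 0.1249]
tool_rot: [3.139, 0.008, 2.302]
force: [-0.8, 0.2, 1.5]
finger_gap: 0.0846
```

```bash
python3 -c "
from h import *
need([.5453,-.1912,.079],132)"
```

```text
t 10.28 pos [ 0.5486 -0.1967  0.1249] lin [0.267 0.043 1.834] rot [ 0.035  0.092 -0.016] F [-0.8  0.2  1.5] gap 0.0846 q [-0.34  0.46  0.04  1.14 -0.    0.5 ]
```

Call:
arm_command(
  plan=[
    {"jaw": 85,"linear": [0.27,0.04,0],"rotation": [0.03,0.09,0]},
    {"jaw": 85,"linear": [0,0,0],"rotation": [0,0,0]},
    {"jaw": 85,"linear": [0.05,0,0.6],"rotation": [0,0,0]},
    {"jaw": 85,"linear": [0.05,0,0.6],"rotation": [0,0,0]},
    {"jaw": 85,"linear": [0,0,0.4],"rotation": [0,0,0]},
    {"jaw": 85,"linear": [0,0,0],"rotation": [0,0,0]},
  ],
)

```text
time: 10.78
tcp_pos: [0.5473, -0.1903, 0.0907]
tool_rot: [3.136, 0.01, 2.302]
force: [-0.8, 0.8, 0.3]
finger_gap: 0.0853
```

```bash
python3 -c "
from h import *
need([.5453,-.1912,.079],132)"
```

```text
t 10.78 pos [ 0.5473 -0.1903  0.0907] lin [ 0.03  -0.085  0.468] rot [ 0.066  0.114 -0.015] F [-0.8  0.8  0.3] gap 0.0853 q [-0.33  0.48 -0.02  1.05  0.    0.5 ]
```

Call:
arm_command(
  plan=[
    {"jaw": 85,"linear": [0.05,-0.08,0.4],"rotation": [0.07,0.12,0]},
    {"jaw": 85,"linear": [0,0,0.2],"rotation": [0,0,0]},
    {"jaw": 85,"linear": [0,0,0],"rotation": [0,0,0]},
    {"jaw": 85,"linear": [0,0,0],"rotation": [0,0,0]},
  ],
)

```text
time: 11.12
tcp_pos: [0.546, -0.1911, 0.0762]
tool_rot: [3.141, 0.001, 2.303]
force: [-0.7, -0.3, 0.2]
finger_gap: 0.0851
```

```bash
python3 -c "
from h import *
need([.5453,-.1912,.079],132)"
```

```text
t 11.12 pos [ 0.546  -0.1911  0.0762] lin [ 0.015 -0.025 -0.112] rot [ 0.002  0.006 -0.012] F [-0.7 -0.3  0.2] gap 0.0851 q [-0.34  0.5  -0.03  1.04 -0.    0.5 ]
```

Well aligned. Close, turn about 2.3° more, and hold for over 1 s.

Call:
arm_command(
  plan=[
    {"jaw": 40,"linear": [0,0,0],"rotation": [0,0,0]},
    {"jaw": 40,"linear": [0,0,0],"rotation": [0,0,0]},
    {"jaw": 40,"linear": [0,0,0],"rotation": [0,0,0]},
    {"jaw": 40,"linear": [0,0,0],"rotation": [0,0,0]},
    {"jaw": 40,"linear": [0,0,0],"rotation": [0,0,0]},
    {"jaw": 40,"linear": [0,0,0],"rotation": [0,0,0]},
  ],
)

```text
time: 11.62
tcp_pos: [0.5463, -0.1915, 0.0773]
tool_rot: [3.141, 0.002, 2.303]
force: [0.3, 0.1, -1.4]
finger_gap: 0.0528
```

Call:
arm_command(
  plan=[
    {"jaw": 40,"linear": [0,0,0],"rotation": [0,0,0.3]},
    {"jaw": 40,"linear": [0,0,0],"rotation": [0,0,0.2]},
    {"jaw": 40,"linear": [0,0,0],"rotation": [0,0,0]},
  ],
)

```text
time: 11.87
tcp_pos: [0.5461, -0.191, 0.0772]
tool_rot: [3.141, 0.001, 2.257]
force: [-0.9, -0.8, -0.2]
finger_gap: 0.0533
```

```bash
python3 -c "
from h import *
need([.5453,-.1912,.079],129.8)"
```

```text
t 11.87 pos [ 0.5461 -0.191   0.0772] lin [ 0.013 -0.031 -0.07 ] rot [ 0.01   0.007 -0.094] F [-0.9 -0.8 -0.2] gap 0.0533 q [-0.34  0.5  -0.03  1.04  0.    0.55]
```

Call:
arm_command(
  plan=[
    {"jaw": 40,"linear": [0,0,0],"rotation": [0,0,0]},
    {"jaw": 40,"linear": [0,0,0],"rotation": [0,0,0]},
    {"jaw": 40,"linear": [0,0,0],"rotation": [0,0,0]},
    {"jaw": 40,"linear": [0,0,0],"rotation": [0,0,0]},
    {"jaw": 40,"linear": [0,0,0],"rotation": [0,0,0]},
    {"jaw": 40,"linear": [0,0,0],"rotation": [0,0,0]},
    {"jaw": 40,"linear": [0,0,0],"rotation": [0,0,0]},
    {"jaw": 40,"linear": [0,0,0],"rotation": [0,0,0]},
  ],
)

```text
time: 12.53
tcp_pos: [0.5461, -0.191, 0.0772]
tool_rot: [3.141, 0.001, 2.258]
force: [-0.5, -0.1, -0.5]
finger_gap: 0.053
```

Call:
arm_command(
  plan=[
    {"jaw": 40,"linear": [0,0,0],"rotation": [0,0,0]},
    {"jaw": 40,"linear": [0,0,0],"rotation": [0,0,0]},
    {"jaw": 40,"linear": [0,0,0],"rotation": [0,0,0]},
    {"jaw": 40,"linear": [0,0,0],"rotation": [0,0,0]},
    {"jaw": 40,"linear": [0,0,0],"rotation": [0,0,0]},
    {"jaw": 40,"linear": [0,0,0],"rotation": [0,0,0]},
    {"jaw": 40,"linear": [0,0,0],"rotation": [0,0,0]},
    {"jaw": 40,"linear": [0,0,0],"rotation": [0,0,0]},
  ],
)

```text
time: 13.2
tcp_pos: [0.5461, -0.191, 0.0773]
tool_rot: [3.141, 0.001, 2.258]
force: [-0.9, 0.2, -1.6]
finger_gap: 0.053
```

Call:
arm_command(
  plan=[
    {"jaw": 40,"linear": [0,0,-0.3],"rotation": [0,0,0]},
    {"jaw": 40,"linear": [0,0,-0.3],"rotation": [0,0,0]},
  ],
)

```text
time: 13.37
tcp_pos: [0.5446, -0.1906, 0.0909]
tool_rot: [-3.14, -0.003, 2.258]
force: [0.2, -0.2, -2.5]
finger_gap: 0.0528
```

```bash
python3 -c "
from h import *
need([.5461,-.191,.2],129.3)"
```

```text
t 13.37 pos [ 0.5446 -0.1906  0.0909] lin [-0.038  0.029 -4.363] rot [-0.019 -0.032  0.019] F [ 0.2 -0.2 -2.5] gap 0.0528 q [-0.34  0.49 -0.01  1.07  0.    0.55]
```

Lifting freely, with a load of about −2.5 N.

Call:
arm_command(
  plan=[
    {"jaw": 40,"linear": [-0.04,0.03,-0.4],"rotation": [0,-0.03,0]},
    {"jaw": 40,"linear": [-0.04,0.02,-0.4],"rotation": [0,-0.03,0]},
    {"jaw": 40,"linear": [0,0,-0.5],"rotation": [0,0,0]},
    {"jaw": 40,"linear": [0,0,-0.6],"rotation": [0,0,0]},
    {"jaw": 40,"linear": [0,0,-0.8],"rotation": [0,0,0]},
    {"jaw": 40,"linear": [0,0,-0.8],"rotation": [0,0,0]},
    {"jaw": 40,"linear": [0,0,-0.8],"rotation": [0,0,0]},
    {"jaw": 40,"linear": [0,0,-0.8],"rotation": [0,0,0]},
  ],
)

```text
time: 14.03
tcp_pos: [0.5457, -0.1905, 0.2282]
tool_rot: [-3.139, 0.002, 2.259]
force: [-0.5, 1.0, -2.2]
finger_gap: 0.0528
```

Call:
arm_command(
  plan=[
    {"jaw": 40,"linear": [0,0,-0.8],"rotation": [0,0,0]},
    {"jaw": 40,"linear": [0,0,-0.8],"rotation": [0,0,0]},
    {"jaw": 40,"linear": [0,0,-0.8],"rotation": [0,0,0]},
    {"jaw": 40,"linear": [0,0,-0.8],"rotation": [0,0,0]},
    {"jaw": 40,"linear": [0,0,-0.8],"rotation": [0,0,0]},
    {"jaw": 40,"linear": [0,0,-0.8],"rotation": [0,0,0]},
    {"jaw": 40,"linear": [0,0,-0.6],"rotation": [0,0,0]},
    {"jaw": 40,"linear": [0,0,-0.4],"rotation": [0,0,0]},
  ],
)

```text
time: 14.7
tcp_pos: [0.5439, -0.1889, 0.3951]
tool_rot: [3.135, 0.017, 2.259]
force: [0.5, 0.3, -1.6]
finger_gap: 0.0526
```

```bash
python3 -c "
from h import *
s=manip.read_state();q=s['tcp_pos'];a=np.arctan2(q[1],q[0]);ax=np.array([np.sin(a),-np.cos(a),0])  # tips tool z outward
R0=Ro.from_euler('xyz',[np.pi,0,np.radians(129.3)])
R=Ro.from_rotvec(ax*np.radians(60))*R0
print(R.apply([0,0,1]),q,s['tool_rot'])
p=q+[0,0,.0]
need(p,R=R)"
```

```text
[ 0.81807538 -0.28417015 -0.5       ] [ 0.54388764 -0.18892713  0.39513215] [3.13535171 0.01678901 2.25886534]
t 14.7 pos [ 0.5439 -0.1889  0.3951] lin [0. 0. 0.] rot [ -6.192 -10.043   0.044] F [ 0.5  0.3 -1.6] gap 0.0526 q [-0.33  0.4   0.65  1.8  -0.    0.55]
```

Call:
arm_command(
  plan=[
    {"jaw": 40,"linear": [0,0,0],"rotation": [-0.4,-0.65,0]},
    {"jaw": 40,"linear": [0,0,0],"rotation": [-0.4,-0.65,0]},
    {"jaw": 40,"linear": [0,0,0],"rotation": [-0.4,-0.65,0]},
    {"jaw": 40,"linear": [0,0,0],"rotation": [-0.4,-0.65,0]},
    {"jaw": 40,"linear": [0,0,0],"rotation": [-0.4,-0.65,0]},
    {"jaw": 40,"linear": [0,0,0],"rotation": [-0.4,-0.65,0]},
    {"jaw": 40,"linear": [0,0,0],"rotation": [-0.4,-0.65,0]},
    {"jaw": 40,"linear": [0,0,0],"rotation": [-0.4,-0.65,0]},
  ],
)

```text
time: 15.37
tcp_pos: [0.546, -0.1892, 0.4082]
tool_rot: [2.809, 0.494, 2.176]
force: [0.8, 0.4, -2.2]
finger_gap: 0.053
```

```bash
cat >> h.py <<'E'
def tip(pos,deg=60):
    s=manip.read_state();R0=Ro.from_euler('xyz',[np.pi,0,np.radians(129.3)])
    ax=np.array([-.328,-.945,0]); print('tilt',np.degrees(np.arccos(-Ro.from_euler('xyz',s['tool_rot']).apply([0,0,1])[2])).round(1))
    need(pos,R=Ro.from_rotvec(ax/np.linalg.norm(ax)*np.radians(deg))*R0)
E
python3 -c "
from h import *
tip([.544,-.189,.395])"
```

```text
tilt 33.7
t 15.37 pos [ 0.546  -0.1892  0.4082] lin [ 0.297 -0.201  0.394] rot [-2.759 -4.49   0.047] F [ 0.8  0.4 -2.2] gap 0.053 q [-0.33 -0.08 -0.06  1.   -0.    0.55]
```

Call:
arm_command(
  plan=[
    {"jaw": 40,"linear": [0,0,0],"rotation": [-0.4,-0.65,0]},
    {"jaw": 40,"linear": [0,0,0],"rotation": [-0.4,-0.65,0]},
    {"jaw": 40,"linear": [0,0,0],"rotation": [-0.4,-0.65,0]},
    {"jaw": 40,"linear": [0,0,0],"rotation": [-0.4,-0.65,0]},
    {"jaw": 40,"linear": [0,0,0],"rotation": [-0.4,-0.65,0]},
    {"jaw": 40,"linear": [0,0,0],"rotation": [-0.4,-0.6,0]},
    {"jaw": 40,"linear": [0,0,0],"rotation": [0,0,0]},
  ],
)

```text
time: 15.95
tcp_pos: [0.5361, -0.1854, 0.4115]
tool_rot: [2.456, 0.802, 1.963]
force: [-1.3, -1.2, -4.2]
finger_gap: 0.053
```

```bash
python3 -c "
from h import *
tip([.546,-.189,.405])"
```

```text
tilt 57.4
t 15.95 pos [ 0.5361 -0.1854  0.4115] lin [-0.012 -0.003  0.496] rot [-0.23  -0.459  0.046] F [-1.3 -1.2 -4.2] gap 0.053 q [-0.34 -0.33 -0.55  0.35  0.01  0.55]
```

Tool tilt is 57.4°. Add 2.5°, let it settle, then check the tin's own tilt.

Call:
arm_command(
  plan=[
    {"jaw": 40,"linear": [0,0,0],"rotation": [-0.2,-0.4,0]},
    {"jaw": 40,"linear": [0,0,0],"rotation": [0,0,0]},
    {"jaw": 40,"linear": [0,0,0],"rotation": [0,0,0]},
    {"jaw": 40,"linear": [0,0,0],"rotation": [0,0,0]},
    {"jaw": 40,"linear": [0,0,0],"rotation": [0,0,0]},
    {"jaw": 40,"linear": [0,0,0],"rotation": [0,0,0]},
  ],
)

```text
time: 16.45
tcp_pos: [0.5356, -0.1852, 0.4166]
tool_rot: [2.418, 0.827, 1.932]
force: [1.5, 0.1, -2.1]
finger_gap: 0.0527
```

```bash
python3 -c "
from h import *
tip([.546,-.189,.405])
s=snap('side');save(s,'h.png');t=snap('top');save(t,'i.png')
print(manip.read_state()['qvel'].round(3))
Rc=Ro.from_euler('xyz',manip.read_state()['tool_rot']);tc=manip.read_state()['tcp_pos'];z=Rc.apply([0,0,1])
P=cloud(s);c=s['color'].astype(int)
q=(P-tc)@z; d=np.linalg.norm(P-tc-q[...,None]*z,axis=-1)
m=(q>-.005)&(q<.08)&(d<.04)&(c.min(-1)>60); X=P[m]; print('pts',m.sum(),'minz',X[:,2].min().round(3))
# axis by cylinder fit (radius 27 mm)
from scipy.optimize import least_squares
def res(p):
    a=z+Rc.apply([p[0],p[1],0]);a/=np.linalg.norm(a);o=tc+Rc.apply([p[2],p[3],0]);w=X-o
    return np.linalg.norm(w-(w@a)[:,None]*a,axis=1)-.027
r=least_squares(res,[0,0,0,0],loss='soft_l1',f_scale=.001);a=z+Rc.apply([r.x[0],r.x[1],0]);a/=np.linalg.norm(a)
print('tin tilt',np.degrees(np.arccos(-a[2])).round(1),r.x.round(3),np.abs(r.fun).mean().round(4))
cv2.imwrite('pics/hi.png',np.hstack([cv2.imread('pics/h.png')[:300,150:512],cv2.imread('pics/i.png')[:300,150:512]]))"
```

```text
tilt 59.5
t 16.45 pos [ 0.5356 -0.1852  0.4166] lin [ 0.145 -0.098  0.618] rot [-0.047 -0.087  0.046] F [ 1.5  0.1 -2.1] gap 0.0527 q [-0.33 -0.34 -0.58  0.3  -0.    0.55]
[-0.001 -0.002 -0.019 -0.005  0.     0.001]
pts 308 minz 0.36
tin tilt 58.9 [ 0.007 -0.008  0.003 -0.   ] 0.0008
```

View pics/hi.png

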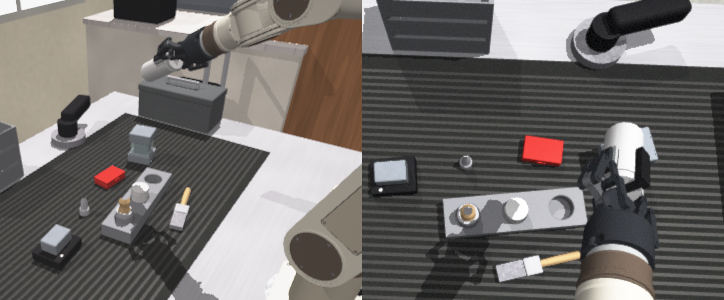

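```bash
python3 -c "
from h import *
print(manip.job_done()); print(manip.read_state()['time'])"
```

```text
the job is handed in; nothing more can be done
None
the job is handed in; nothing more can be done
```

The job is handed in at about 16.5 s on the robot clock. The tin was turned to the reader, held for about 1.3 s, drawn out, and tipped to about 60°. It is still held in the gripper at about 0.36 m, well above the block. I got no verdict back.

- **Tag aim:** I turned the tin about 60° in its well, then let go and swung aside to measure. The tag was at about −46.5°, against a reader bearing of −48.7°. I gripped again, turned 2.7° more and held it there, so the tag should be at about −49°. I could not see the tag after that last turn, because the gripper hides it. Single readings of the tag angle varied by a few degrees, with outliers of about 10° in shadow.
- **Tilt and hold:** The last check gave a tool tilt of 59.5° and a tin tilt of 58.9° from depth. The arm was still, the finger gap was 53 mm, and measured forces were 4 N or less in every reading.
- **Everything else:** In the final pictures the jar, stubby brush, clay case, spray tip, long brush, dock and reader look unmoved. I judged that by eye and did not measure it.
- **Camera disagreement:** The two cameras differed by about 2–3 mm on positions, which is close to the stated calibration. It did not change the reader bearing by more than about 0.3°.

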